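# Sieve the mill's grinding cylinders

## Robot

A 6-joint arm with a two-finger parallel gripper is mounted at the origin on the work surface. World frame = base frame: x ahead of the robot, y to its left, z up, the work surface at z = 0. Lengths are in m, angles in rad, forces in N, time in s.
With the tool pointing down it reaches from about 0.325 to 0.875 m from the base axis. Payload 4.4 kg.
Tool frame: the origin (TCP) lies midway between the tips of the shut fingers; the grasp point (between the pads) lies 19 mm behind it; z points along the fingers, y is the line along which they close (so a half turn about z gives the same grasp; the last joint's range is limited). The gripper opens to 85 mm and grips with 20 to 120 N. Pads are 22 mm wide; open, the fingers measure 114 mm over their backs; the gripper's body (76 mm by 85 mm) begins 54 mm behind the grasp point. The pads swing forward as they close: fully open they stand 13 mm farther back than shut.
Start: joints at [-1.304, 0.207, 1.542, -0, 1.393, -0.15], TCP at [0.233, -0.526, 0.231] pointing down, gripper open.
Joint ranges: [-2.73, 2.73], [-0.86, 2.22], [0.23, 2.46], [-1.11, 4.25], [0.08, 2.63], [-2.82, 2.82]. Speed limits (rad/s): [2.79, 2.79, 3.14, 3.14, 3.14, 3.14].

## Interface

Orientations are given as a unit quaternion [w, x, y, z].
In Python, from rig import ctrl gives the robot as it stands.
- The arm moves only by the tool send_rows, never from a script. Its argument "targets" is a list of rows, each a list of 7 numbers: the shift along the tool's x, y, z in mm, then the turn, a rotation vector about the tool's x, y, z in rad, then the closure, from 0 (fully open) to 1 (shut). In form: [[x, y, z, rx, ry, rz, grip], ...]. A call has 1 to 20 rows; each row is the pose to reach, as a shift and turn from the pose commanded when the call began, along the tool's axes at that moment; what a row does not reach only later rows make up. A row lasts 1/8 s, in which the tool goes at most 62.5 mm and 10.7 degrees, less where a joint would pass 70% of its speed; a pose out of reach is approached as far as the arm can. A call with a gripper value outside its range is refused whole. The fingers move at their own pace and stop on an object; "squeeze" is the grip in N (left out, the last holds). Time passes only in rows, so rows that repeat a pose let the fingers close. It gives the time, the measured TCP pose, the force, the opening and the grip force at its end, in the units of the state.
- ctrl.read_state(): the state, without advancing time (a new reading comes with each control period).
- ctrl.snapshot(name): name is "scene" or "top" or "wrist"; returns a dict with "img" (384x512x3 uint8, red, green, blue), "fx", "fy", "cx", "cy" (pixels), "distortion" ([k1, k2, p1, p2, k3] as OpenCV has them; the pictures are not rectified), "world_from_camera" (4x4, takes a point from camera to world coordinates). Camera axes: x right, y down, z forward; pixel columns grow to the right and rows downward; lengths in m; the calibration is good to about 2 mm. A picture is of the moment at which its call begins. There is no depth.
- ctrl.close_job(): hands the job in; it is judged then, once.
The state is a dict: "t": time; "qpos": joint angles; "dq": joint speeds; "tau": joint torques, N m; "tool_pos": TCP position; "tool_rot": TCP orientation; "wrist_force": force on the tool from outside, world axes, zero at the start; "moment": the same for the moment, N m; "gripper_width": opening from 0.0 (shut) to 1.0 (fully open); "gripper_force": force on a finger pad.
Only numpy, scipy, OpenCV 4.12 (cv2) and the standard library are available. Lean on these libraries where they do the work, as an engineer would, in place of code of your own. Each camera call takes 0.05 s, during which the arm holds its last target. There are 200 camera calls.

## Task

Carry the loaded sieve level to the white collecting tray and set it on the tray's rails between the two end stops. Still holding it, slide it gently until it touches the left stop's buffer (left as the robot sees it), then the right one's, and then shake it briskly side to side along the rails between them, never banging a buffer, until all five small grinding cylinders have dropped into the tray and only the three large ones stay in the sieve. Leave the sieve resting level on the rails, let go, and do not disturb the carton, bottle or tube rack.

Things in the scene. Friction and masses are not known exactly. Their poses are not given: they have to be found in the camera images.
- sieve: Loose open steel box 120 (x) by 150 (y) by 32 mm high, walls 3 mm, 0.22-0.37 kg empty. Origin: centre of its underside, z up. The 4 mm floor has three 18 mm wide slots running all along x, at y = -40.5, 0, 40.5 mm, between four solid strips 22.5 mm wide on which all cylinders start. They stay put in smooth motion (friction about 0.25-0.36) and slide when the sieve is jerked along y.
- sieve_handle (a point): Middle of the sieve's grey handle bar, 80 mm above the sieve's origin. The bar runs along the sieve's x over its middle (free length 112 mm, a post at each end), 14 mm thick (along y), 22 mm high. Grip it from above, fingers closing along the sieve's y. Axes as the sieve's.
- tray: White collecting tray fixed to the worktop, 137 (x) by 240 (y) mm, 75 mm high, open above, floor 4 mm. Origin: centre of its underside, z up, y along the rails towards the left stop. Along each long side a level rail, top 45 mm above the origin, from |x| = 55 to 62.5 mm; outside it a guide rises to 60 mm, then flares outward.
- rail_mid (a point): Point midway between the rails and the stops at rail height (45 mm above the tray's origin), axes as the tray's. The sieve's origin comes here, its y along the tray's y (either way round): its underside then lies on the rails with 2.5 mm play to each side guide, and it slides along y. Each buffer is then 15 to 29 mm from the sieve's end wall.
- stop_left: Aluminium block 40 mm wide, 35 mm high on the tray's +y end (robot's left). Origin: foot of its inward face, at tray (0, 108, 45) mm. 17 mm higher a round screw buffer, 18 mm across, sticks out inward by 4 to 18 mm: different each time at each stop and not measured, so feel for it with the sieve. It is rigid; 2 to 6 N is a sound touch, more than 25 N is a bang.
- stop_right: The same block and buffer on the tray's -y end (robot's right), facing the other way. Origin at tray (0, -108, 45) mm. The buffer sticks out inward by 4 to 18 mm, not measured.
- small0: Small grinding cylinder of dark steel, 14 mm in diameter, 10 mm high, 12 g. Origin: centre of one flat end, the underside at the start. It starts on a strip of the sieve and falls through a slot when shaken over it; on the tray's floor its origin is 4 to 14 mm above the tray's origin.
- small1: Small grinding cylinder of dark steel, 14 mm in diameter, 10 mm high, 12 g. Origin: centre of one flat end, the underside at the start. It starts on a strip of the sieve and falls through a slot when shaken over it; on the tray's floor its origin is 4 to 14 mm above the tray's origin.
- small2: Small grinding cylinder of dark steel, 14 mm in diameter, 10 mm high, 12 g. Origin: centre of one flat end, the underside at the start. It starts on a strip of the sieve and falls through a slot when shaken over it; on the tray's floor its origin is 4 to 14 mm above the tray's origin.
- small3: Small grinding cylinder of dark steel, 14 mm in diameter, 10 mm high, 12 g. Origin: centre of one flat end, the underside at the start. It starts on a strip of the sieve and falls through a slot when shaken over it; on the tray's floor its origin is 4 to 14 mm above the tray's origin.
- small4: Small grinding cylinder of dark steel, 14 mm in diameter, 10 mm high, 12 g. Origin: centre of one flat end, the underside at the start. It starts on a strip of the sieve and falls through a slot when shaken over it; on the tray's floor its origin is 4 to 14 mm above the tray's origin.
- large0: Large grinding cylinder of dark steel, 24 mm in diameter, 22 mm high, 78 g. Origin: centre of one flat end, the underside at the start. It cannot pass the slots.
- large1: Large grinding cylinder of dark steel, 24 mm in diameter, 22 mm high, 78 g. Origin: centre of one flat end, the underside at the start. It cannot pass the slots.
- large2: Large grinding cylinder of dark steel, 24 mm in diameter, 22 mm high, 78 g. Origin: centre of one flat end, the underside at the start. It cannot pass the slots.
- carton: White reagent carton 60 by 100 by 50 mm, a bystander beyond the work. Origin: centre of its underside.
- bottle: White bottle 44 mm in diameter, 85 mm high, a bystander. Origin: centre of its underside.
- tube_rack: White rack 60 by 160 mm with capped tubes, 89 mm high, a bystander. Origin: centre of its underside.

How it is judged:
On the way, in this order (a step that is already met when the one before it is completed fails the run):
1. the loaded sieve sits on the tray's rails between the stops, with the three large cylinders in it (z of sieve in the frame of tray between 0.042 and 0.048 m and x of sieve in the frame of tray between -0.006 and 0.006 m and y of sieve in the frame of tray between -0.036 and 0.036 m and angle between sieve's own z axis and vertical below 0.05 rad and angle between the y axis of sieve and the y axis of tray, either way round below 0.08 rad and z of large0 in the frame of sieve between -0.012 and 0.035 m and x of large0 in the frame of sieve between -0.06 and 0.06 m and y of large0 in the frame of sieve between -0.075 and 0.075 m and z of large1 in the frame of sieve between -0.012 and 0.035 m and x of large1 in the frame of sieve between -0.06 and 0.06 m and y of large1 in the frame of sieve between -0.075 and 0.075 m and z of large2 in the frame of sieve between -0.012 and 0.035 m and x of large2 in the frame of sieve between -0.06 and 0.06 m and y of large2 in the frame of sieve between -0.075 and 0.075 m), for 0.2 s.
2. the sieve on the rails touches the left buffer with at least 1.5 N (contact force between sieve and stop_left above 1.5 N and z of sieve in the frame of tray below 0.05 m), for 0.02 s.
3. the sieve on the rails touches the right buffer with at least 1.5 N (contact force between sieve and stop_right above 1.5 N and z of sieve in the frame of tray below 0.05 m), for 0.02 s.
4. all five small cylinders are on the tray's floor while the sieve is still over it on the rails (z of each of small0, small1, small2, small3, small4 in the frame of tray below 0.035 m and x of small0 in the frame of tray between -0.058 and 0.058 m and y of small0 in the frame of tray between -0.112 and 0.112 m and x of small1 in the frame of tray between -0.058 and 0.058 m and y of small1 in the frame of tray between -0.112 and 0.112 m and x of small2 in the frame of tray between -0.058 and 0.058 m and y of small2 in the frame of tray between -0.112 and 0.112 m and x of small3 in the frame of tray between -0.058 and 0.058 m and y of small3 in the frame of tray between -0.112 and 0.112 m and x of small4 in the frame of tray between -0.058 and 0.058 m and y of small4 in the frame of tray between -0.112 and 0.112 m and z of sieve in the frame of tray below 0.055 m), for 0.1 s.
At the end, for the whole second after the job is handed in: All five small cylinders lie in the tray under the rails. The sieve, with the three large ones in it, rests on the rails (underside 42-48 mm above the tray's; within 6 mm across, 36 mm along, of the tray's centre; 0.05 rad of level; 0.08 rad of the rails). All at rest (all of step 1 and z of each of small0, small1, small2, small3, small4 in the frame of tray below 0.035 m and x of small0 in the frame of tray between -0.058 and 0.058 m and y of small0 in the frame of tray between -0.112 and 0.112 m and x of small1 in the frame of tray between -0.058 and 0.058 m and y of small1 in the frame of tray between -0.112 and 0.112 m and x of small2 in the frame of tray between -0.058 and 0.058 m and y of small2 in the frame of tray between -0.112 and 0.112 m and x of small3 in the frame of tray between -0.058 and 0.058 m and y of small3 in the frame of tray between -0.112 and 0.112 m and x of small4 in the frame of tray between -0.058 and 0.058 m and y of small4 in the frame of tray between -0.112 and 0.112 m and linear speed of sieve below 0.02 m/s and linear speed of each of small0, small1, small2, small3, small4, large0, large1, large2 below 0.05 m/s); the robot touches nothing.
It fails at once if a buffer or stop is hit by the sieve with more than 25 N (contact force between sieve and stop_left above 25 N or contact force between sieve and stop_right above 25 N).
It fails at once if the sieve is tipped by more than 0.25 rad (angle between sieve's own z axis and vertical above 0.25 rad).
It fails at once if the carton, bottle or tube rack is moved more than 15 mm (distance of any of carton, bottle, tube_rack from where it was at the start of the episode above 0.015 m).
It also fails if it takes over 64 s, if anything falls off the work surface, if the arm or the gripper's body presses on something with over 40 N, if the wrist force passes 120 N, or if a joint passes its speed limit or range.

## Working session

There is one attempt and no reset: what is moved stays moved. The work goes in short steps, Python scripts to look and compute and a tool call to move; the robot and the scene stay as the last step left them, time stands still between calls to the robot, and variables do not carry over. Pictures are saved under pics/ and viewed, at most 10 in all, crops included, and the job is handed in when it is done.

Besides the shell and the picture viewer there is one more tool, called after "Call:" as name(argument=value, ...), one argument or row to a line, values as JSON. send_rows: Moves the arm, as the interface text tells. Its arguments: {"type":"object","properties":{"targets":{"type":"array"},"squeeze":{"type":"number"}},"required":["targets"]}

```bash
mkdir -p pics; python3 - <<'E'
from rig import ctrl
import cv2,numpy as np
s=ctrl.read_state(); print({k:np.round(v,3).tolist() for k,v in s.items()})
for n in("scene","top"):
    d=ctrl.snapshot(n); cv2.imwrite(f"pics/{n}0.png",cv2.resize(d["img"][:,:,::-1],(800,600),interpolation=cv2.INTER_CUBIC))
    print(n,d["fx"],d["fy"],d["cx"],d["cy"],d["distortion"],np.round(d["world_from_camera"],3).tolist())
E
```

```text
{'t': 0.0, 'qpos': [-1.304, 0.207, 1.543, -0.0, 1.394, -0.151], 'dq': [0.0, -0.001, -0.0, 0.001, 0.001, 0.001], 'tau': [0.001, -38.303, -29.16, -0.0, 0.01, 0.0], 'tool_pos': [0.233, -0.525, 0.23], 'tool_rot': [-0.001, 0.978, 0.207, -0.0], 'wrist_force': [0.089, -1.084, 0.032], 'moment': [0.014, -0.005, 0.022], 'gripper_force': 0.0, 'gripper_width': 0.998}
scene 350.4728602952025 350.4728602952025 257.7200497579828 190.04399474148914 [-0.01395051  0.          0.          0.          0.        ] [[-0.588, 0.658, -0.47, 0.958], [0.809, 0.485, -0.334, 0.273], [0.008, -0.577, -0.817, 0.719], [0.0, 0.0, 0.0, 1.0]]
top 488.79411946593876 488.79411946593876 261.02564400791124 186.16023319589547 [-0.10734876  0.          0.          0.          0.        ] [[-0.007, -0.997, 0.081, 0.482], [-1.0, 0.005, -0.019, -0.003], [0.018, -0.081, -0.997, 1.188], [0.0, 0.0, 0.0, 1.0]]
```

View pics/top0.png

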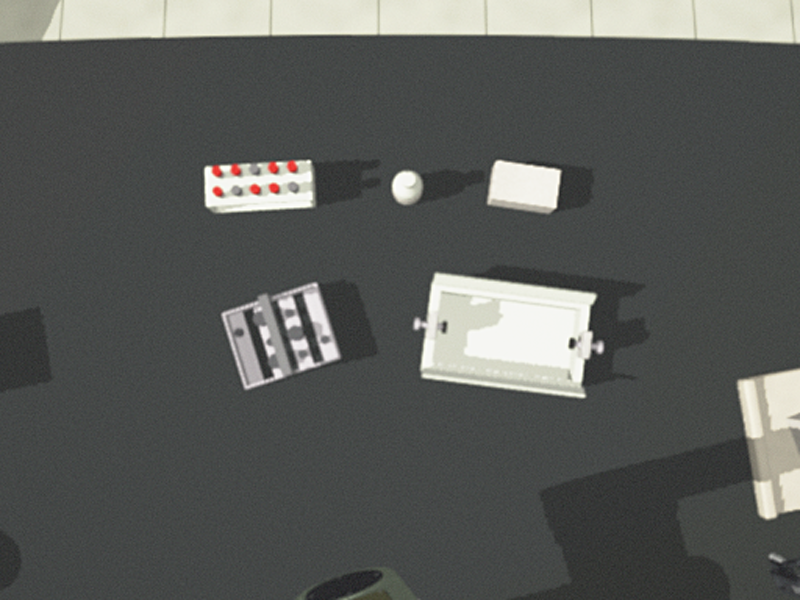

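View pics/scene0.png

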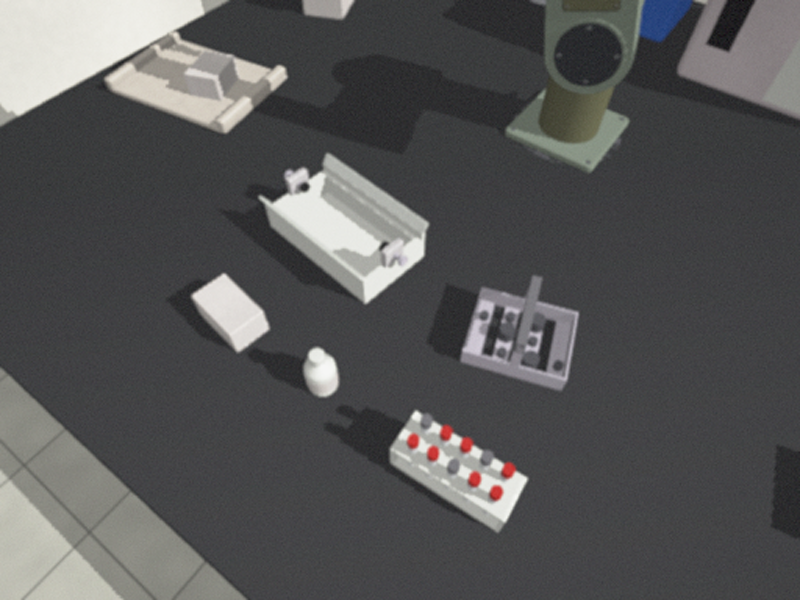

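The top view (800x600) shows the sieve with rim corners near (222,313), (318,283), (340,357), (246,389) and its handle from (263,295) to (284,374). The tray's corners are near (434,273), (596,294), (585,397), (421,378). The tube rack, bottle and carton lie beyond them.

```bash
cat > h.py <<'E'
from rig import ctrl
import cv2,numpy as np
from scipy.spatial.transform import Rotation as R
def px2w(d,pts,z,s=1.5625):
    p=(np.array(pts,float).reshape(-1,1,2)+.5)/s-.5
    K=np.array([[d["fx"],0,d["cx"]],[0,d["fy"],d["cy"]],[0,0,1]])
    u=cv2.undistortPoints(p,K,np.array(d["distortion"])).reshape(-1,2)
    T=np.array(d["world_from_camera"]); r=np.c_[u,np.ones(len(u))]@T[:3,:3].T; o=T[:3,3]
    return o+r*((z-o[2])/r[:,2])[:,None]
def w2px(d,P,s=1.5625):
    K=np.array([[d["fx"],0,d["cx"]],[0,d["fy"],d["cy"]],[0,0,1]]); T=np.linalg.inv(np.array(d["world_from_camera"]))
    q,_=cv2.projectPoints(np.array(P,float),cv2.Rodrigues(T[:3,:3])[0],T[:3,3],K,np.array(d["distortion"]))
    return (q.reshape(-1,2)+.5)*s-.5
def tool():
    s=ctrl.read_state(); q=s["tool_rot"]; return np.array(s["tool_pos"]),R.from_quat([q[1],q[2],q[3],q[0]])
def delta(pos,yaw):
    """shift mm and rotvec in tool axes to go to pos, pointing down, tool y axis at world angle yaw"""
    p,r=tool(); y=np.array([np.cos(yaw),np.sin(yaw),0]); z=np.array([0,0,-1.]); x=np.cross(y,z)
    G=R.from_matrix(np.c_[x,y,z])
    return np.round(r.inv().apply(np.array(pos)-p)*1000,1),np.round((r.inv()*G).as_rotvec(),4)
E
python3 - <<'E'
from h import *
d=ctrl.snapshot("top")
r=px2w(d,[(222,313),(318,283),(340,357),(246,389)],.032);print("rim",r.round(3).tolist(),r.mean(0))
h=px2w(d,[(263,295),(284,374)],.091);print("handle",h.round(3).tolist(),h.mean(0))
e=h[0]-h[1];a=np.arctan2(e[1],e[0]);print("handle ang",a, "rim", [np.arctan2(*(r[i]-r[j])[1::-1]) for i,j in((0,3),(1,2))], [np.arctan2(*(r[i]-r[j])[1::-1]) for i,j in((0,1),(3,2))])
t=px2w(d,[(434,273),(596,294),(585,397),(421,378)],.075);print("tray",t.round(3).tolist(),t.mean(0),[np.arctan2(*(t[i]-t[j])[1::-1]) for i,j in((0,1),(3,2))])
c=r.mean(0);c[2]=.17
for yaw in(a+np.pi/2,a-np.pi/2):print(delta(c,yaw))
E
```

```text
rim [[0.545, 0.258, 0.032], [0.59, 0.112, 0.032], [0.477, 0.079, 0.032], [0.43, 0.221, 0.032]] [0.51026742 0.16770611 0.032     ]
handle [[0.567, 0.186, 0.091], [0.454, 0.155, 0.091]] [0.51036464 0.17047327 0.091     ]
handle ang 0.26580644773104756 rim [np.float64(0.3155355811039843), np.float64(0.28949444080695447)] [np.float64(1.8695083522023126), np.float64(1.8943724653870213)]
tray [[0.599, -0.062, 0.075], [0.567, -0.302, 0.075], [0.416, -0.282, 0.075], [0.446, -0.042, 0.075]] [ 0.50729896 -0.17167546  0.075     ] [np.float64(1.4374176074831102), np.float64(1.445685677771259)]
(array([ 534.4, -521.1,   61.4]), array([ 2.0000e-04, -2.8000e-03, -2.9906e+00]))
(array([ 534.4, -521.1,   61.4]), array([-1.900e-03, -1.000e-04,  1.509e-01]))
```

Call:
send_rows(
  targets=[
    [45,-43,0,0,0,0,0],
    [90,-87,0,0,0,0.02,0],
    [134,-130,0,0,0,0.04,0],
    [178,-174,0,0,0,0.06,0],
    [222,-217,0,0,0,0.08,0],
    [267,-260,0,0,0,0.1,0],
    [312,-304,0,0,0,0.12,0],
    [356,-347,0,0,0,0.14,0],
    [400,-391,10,0,0,0.16,0],
    [445,-434,20,0,0,0.17,0],
    [490,-478,30,0,0,0.175,0],
    [534,-521,30,0,0,0.175,0],
    [534,-521,30,0,0,0.175,0],
    [534,-521,30,0,0,0.175,0],
  ],
)

```text
t: 1.9
tool_pos: [0.5096, 0.1666, 0.2007]
tool_rot: [0.0, 0.993, 0.121, -0.001]
wrist_force: [-0.2, -1.1, 0.4]
gripper_width: 1.001
gripper_force: 0.0
```

```bash
python3 - <<'E'
from h import *
s=ctrl.read_state(); print({k:np.round(s[k],3).tolist() for k in("t","qpos","tool_pos","tool_rot","wrist_force","gripper_width")})
d=ctrl.snapshot("wrist"); cv2.imwrite("pics/w1.png",cv2.resize(d["img"][:,:,::-1],(800,600),interpolation=cv2.INTER_CUBIC))
print(np.round(d["world_from_camera"],3).tolist(),d["fx"])
E
```

```text
{'t': 1.9, 'qpos': [0.155, 0.153, 1.67, -0.001, 1.32, 1.483], 'tool_pos': [0.51, 0.167, 0.201], 'tool_rot': [0.0, 0.993, 0.121, -0.001], 'wrist_force': [-0.222, -1.074, 0.368], 'gripper_width': 1.001}
[[0.24, -0.931, -0.275, 0.58], [-0.971, -0.23, -0.069, 0.184], [0.001, 0.283, -0.959, 0.343], [0.0, 0.0, 0.0, 1.0]] 308.66439948545457
```

View pics/w1.png

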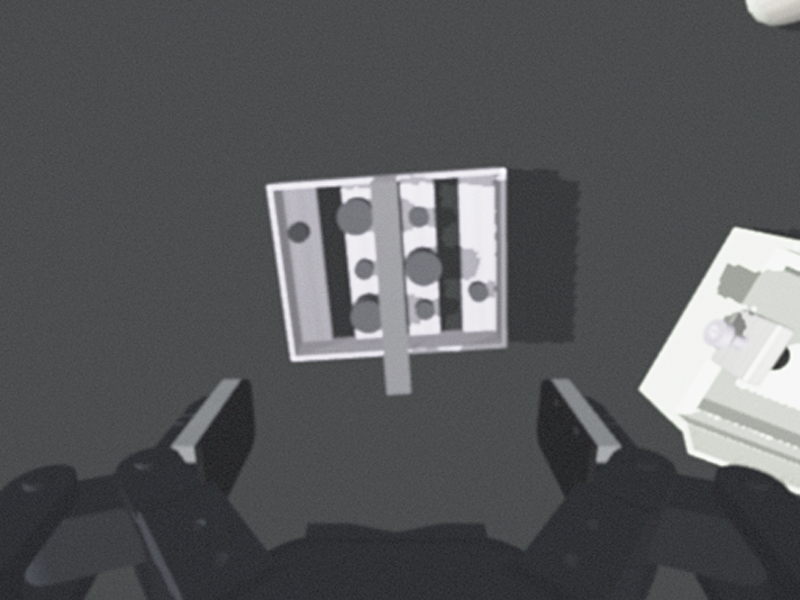

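The wrist view shows the handle's top from (384,178) to (398,393) and the rim corners near (267,185), (505,168), (507,347), (292,361). All eight cylinders are on the strips.

```bash
python3 - <<'E'
from h import *
d=ctrl.snapshot("wrist")
r=px2w(d,[(267,185),(505,168),(507,347),(292,361)],.032);print("rim",r.round(4).tolist(),r.mean(0))
h=px2w(d,[(384,178),(398,393)],.091);c=h.mean(0);print("handle",h.round(4).tolist(),c)
an=lambda v:np.arctan2(v[1],v[0])
a=an(h[0]-h[1]);print(a,an(r[0]-r[3]),an(r[1]-r[2]),an(r[0]-r[1])-np.pi/2,an(r[3]-r[2])-np.pi/2)
p,q=tool();print(an(q.as_matrix()[:,1])+np.pi/2)
c[2]=.061;print(delta(c,a-np.pi/2))
E
```

```text
rim [[0.5444, 0.2571, 0.032], [0.5899, 0.1146, 0.032], [0.4756, 0.0773, 0.032], [0.4298, 0.2203, 0.032]] [0.50992959 0.16732869 0.032     ]
handle [[0.5686, 0.1858, 0.091], [0.4531, 0.15, 0.091]] [0.51085911 0.16789401 0.091     ]
0.30077212869014847 0.31120667425954446 0.3157492245190845 0.3096237960555013 0.3103041405815845
0.24037236347174185
(array([  1.8,  -2. , 140.1]), array([ 0.0003,  0.0008, -0.0604]))
```

Call:
send_rows(
  targets=[
    [1,-2,30,0,0,-0.068,0.3],
    [1,-2,65,0,0,-0.068,0.3],
    [1,-2,100,0,0,-0.068,0.3],
    [1,-2,125,0,0,-0.068,0.3],
    [1,-2,140,0,0,-0.068,0.4],
    [1,-2,140,0,0,-0.068,0.6],
    [1,-2,140,0,0,-0.068,0.75],
    [1,-2,140,0,0,-0.068,1],
    [1,-2,140,0,0,-0.068,1],
    [1,-2,140,0,0,-0.068,1],
    [1,-2,140,0,0,-0.068,1],
  ],
  squeeze=90,
)

```text
t: 3.38
tool_pos: [0.512, 0.1691, 0.063]
tool_rot: [0.0, 0.988, 0.154, 0.002]
wrist_force: [0.1, -1.0, 5.6]
gripper_width: 0.146
gripper_force: 89.1
```

Call:
send_rows(
  targets=[
    [0,0,-2,0,0,0,1],
    [0,0,-6,0,0,0,1],
    [0,0,-13,0,0,0,1],
    [0,0,-24,0,0,0,1],
    [0,0,-38,0,0,0,1],
    [0,0,-54,0,0,0,1],
    [0,0,-70,0,0,0,1],
    [0,0,-84,0,0,0,1],
    [0,0,-95,0,0,0,1],
    [0,0,-103,0,0,0,1],
    [0,0,-108,0,0,0,1],
    [0,0,-110,0,0,0,1],
    [0,0,-110,0,0,0,1],
  ],
)

```text
t: 5.0
tool_pos: [0.5104, 0.169, 0.171]
tool_rot: [-0.0, 0.988, 0.154, -0.0]
wrist_force: [-1.3, 0.2, -5.0]
gripper_width: 0.146
gripper_force: 87.7
```

```bash
python3 - <<'E'
from h import *
s=ctrl.read_state(); print({k:np.round(s[k],3).tolist() for k in("t","qpos","tool_pos","tool_rot","wrist_force","moment")})
d=ctrl.snapshot("top")["img"][:,:,::-1]
a=cv2.resize(d[165:265,262:392],(800,615),interpolation=cv2.INTER_CUBIC)[:600]
cv2.imwrite("pics/t2.png",a)
w=ctrl.snapshot("wrist")["img"][:,:,::-1];cv2.imwrite("pics/w2.png",cv2.resize(w,(800,600),interpolation=cv2.INTER_CUBIC))
E
```

```text
{'t': 5.0, 'qpos': [0.159, 0.186, 1.696, 0.0, 1.26, 1.42], 'tool_pos': [0.51, 0.169, 0.171], 'tool_rot': [-0.0, 0.988, 0.154, -0.0], 'wrist_force': [-1.284, 0.201, -5.006], 'moment': [-0.057, -0.079, 0.017]}
```

View pics/t2.png

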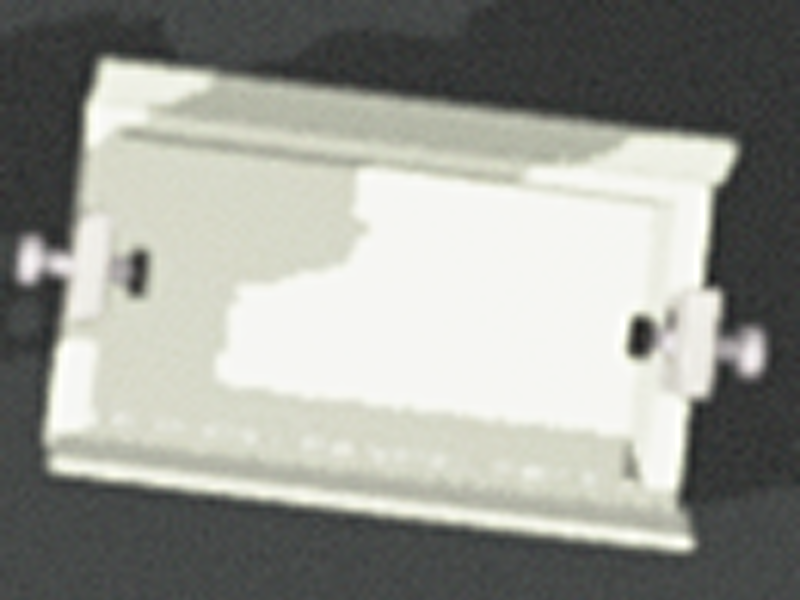

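View pics/w2.png

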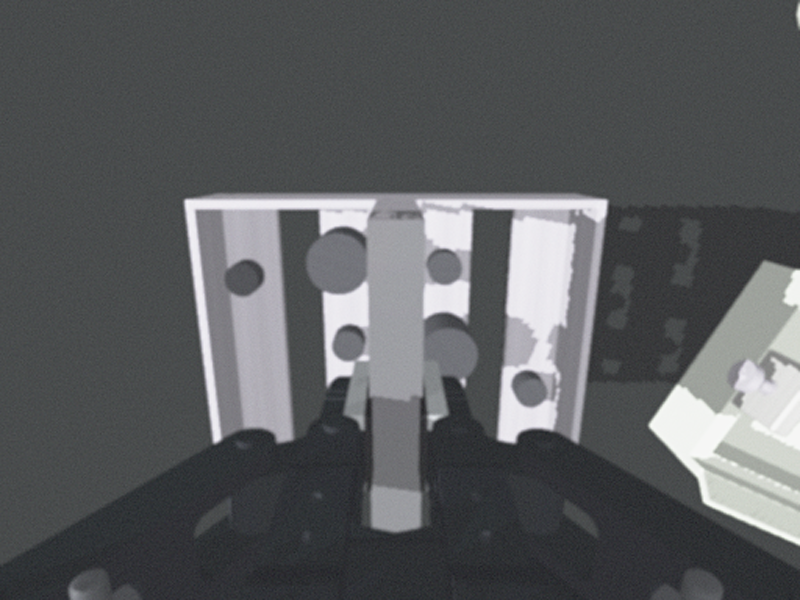

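The top crop shows the left stop's inner top edge near (107,268) and the right one's near (688,343). The flare's outer corners are at (98,58), (738,145), (692,550), (45,470). The wrist view shows the sieve level in the grip with its far rim corners at (185,201) and (607,201).

```bash
python3 - <<'E'
from h import *
an=lambda v:np.arctan2(v[1],v[0])
d=ctrl.snapshot("top")
f=lambda l:[((x+.5)/6.154-.5+262,(y+.5)/6.154-.5+165) for x,y in l]
st=px2w(d,f([(107,268),(688,343)]),.080,1);print("stops",st.round(4).tolist(),st.mean(0),np.linalg.norm(st[0]-st[1]),an(st[0]-st[1])-np.pi/2)
t=px2w(d,f([(98,58),(738,145),(692,550),(45,470)]),.075,1);print("rim",t.round(4).tolist(),t.mean(0),an(t[0]-t[1])-np.pi/2,an(t[3]-t[2])-np.pi/2, np.linalg.norm(t[0]-t[1]),np.linalg.norm(t[2]-t[3]),np.linalg.norm(t[0]-t[3]),np.linalg.norm(t[1]-t[2]))
w=ctrl.snapshot("wrist");r=px2w(w,[(185,201),(607,201)],.14);p,q=tool();print("sieve far rim in tool",q.inv().apply(r-p).round(4).tolist(),np.linalg.norm(r[0]-r[1]))
yaw=-.129
c=.5*(st.mean(0)+t.mean(0));c[2]=.171
print(p,c,delta(c,yaw-np.pi/2))
E
```

```text
stops [[0.5223, -0.064, 0.08], [0.4929, -0.28, 0.08]] [ 0.50757117 -0.17203827  0.08      ] 0.21801613612468024 -0.13541181235025168
rim [[0.6007, -0.0617, 0.075], [0.5669, -0.3021, 0.075], [0.416, -0.2813, 0.075], [0.4481, -0.0408, 0.075]] [ 0.50792818 -0.17145989  0.075     ] -0.13956665211631725 -0.13268858733100553 0.2428021270270355 0.24264184253787743 0.1540160395213715 0.152346704675563
sieve far rim in tool [[0.0575, -0.0739, 0.0308], [0.0574, 0.0755, 0.0307]] 0.14933720991182434
[0.51032079 0.1689266  0.17081614] [ 0.50774967 -0.17174908  0.171     ] (array([-1.063e+02,  3.237e+02, -1.000e-01]), array([0.    , 0.001 , 0.4388]))
```

Call:
send_rows(
  targets=[
    [-1,2,0,0,0,0.003,1],
    [-3,9,0,0,0,0.012,1],
    [-6,20,0,0,0,0.027,1],
    [-11,34,0,0,0,0.046,1],
    [-16,51,0,0,0,0.07,1],
    [-23,70,0,0,0,0.096,1],
    [-30,91,0,0,0,0.126,1],
    [-37,114,0,0,0,0.157,1],
    [-45,138,0,0,0,0.19,1],
    [-52,162,0,0,0,0.223,1],
    [-60,186,0,0,0,0.256,1],
    [-68,210,0,0,0,0.289,1],
    [-75,233,0,0,0,0.32,1],
    [-82,254,0,0,0,0.35,1],
    [-89,273,0,0,0,0.376,1],
    [-94,290,0,0,0,0.4,1],
    [-99,304,0,0,0,0.419,1],
    [-102,315,0,0,0,0.434,1],
    [-104,322,0,0,0,0.443,1],
    [-105,324,0,0,0,0.446,1],
  ],
)

```text
t: 7.7
tool_pos: [0.5095, -0.1718, 0.1713]
tool_rot: [-0.0, 0.998, -0.068, 0.0]
wrist_force: [-0.3, -0.5, -6.1]
gripper_width: 0.143
gripper_force: 87.9
```

```bash
python3 - <<'E'
from h import *
s=ctrl.read_state(); print({k:np.round(s[k],3).tolist() for k in("t","qpos","tool_pos","tool_rot","wrist_force","moment")})
p,q=tool();y=q.as_matrix()[:,1];print(np.arctan2(y[1],y[0])+np.pi/2)
w=ctrl.snapshot("wrist")["img"][:,:,::-1];cv2.imwrite("pics/w3.png",cv2.resize(w,(800,600),interpolation=cv2.INTER_CUBIC))
E
```

```text
{'t': 7.7, 'qpos': [-0.486, 0.186, 1.697, 0.0, 1.26, 1.221], 'tool_pos': [0.509, -0.172, 0.171], 'tool_rot': [-0.0, 0.998, -0.068, 0.0], 'wrist_force': [-0.274, -0.502, -6.063], 'moment': [-0.03, -0.002, 0.025]}
-0.1365612861653569
```

View pics/w3.png

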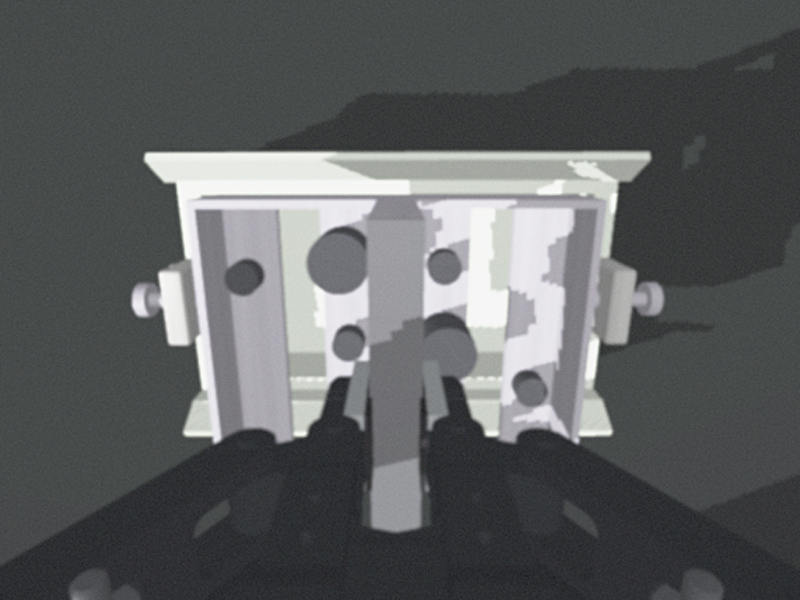

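The wrist view shows the tray square to the sieve: flare corners at (145,153), (651,153), (184,434), (612,434), and the sieve's far rim at y=201. The loads are in place.

```bash
python3 - <<'E'
from h import *
w=ctrl.snapshot("wrist");p,q=tool()
r=px2w(w,[(145,153),(651,153),(184,434),(612,434)],.075);print(q.inv().apply(r-p).round(4).tolist(),q.inv().apply(r.mean(0)-p))
r=px2w(w,[(187,202),(604,202)],.14);print(q.inv().apply(r-p).round(4).tolist())
E
```

```text
[[0.0749, -0.1183, 0.0962], [0.0747, 0.1223, 0.0961], [-0.0767, -0.1186, 0.0963], [-0.077, 0.1227, 0.0962]] [-0.00103258  0.00201638  0.0961977 ]
[[0.0575, -0.0733, 0.0312], [0.0573, 0.0748, 0.0312]]
```

Call:
send_rows(
  targets=[
    [1,1,3,0,0,0,1],
    [1,1,8,0,0,0,1],
    [1,1,16,0,0,0,1],
    [1,1,25,0,0,0,1],
    [1,1,34,0,0,0,1],
    [1,1,43,0,0,0,1],
    [1,1,50,0,0,0,1],
    [1,1,55,0,0,0,1],
    [1,1,58,0,0,0,1],
    [1,1,58,0,0,0,1],
  ],
)

```text
t: 9.05
tool_pos: [0.5102, -0.1727, 0.1132]
tool_rot: [-0.0, 0.998, -0.068, -0.0]
wrist_force: [-0.2, 0.6, -5.6]
gripper_width: 0.149
gripper_force: 87.9
```

Call:
send_rows(
  targets=[
    [0,0,1,0,0,0,1],
    [0,0,2,0,0,0,1],
    [0,0,3,0,0,0,1],
    [0,0,4,0,0,0,1],
    [0,0,4,0,0,0,1],
  ],
)

```text
t: 9.68
tool_pos: [0.5102, -0.1727, 0.1092]
tool_rot: [-0.0, 0.998, -0.068, -0.0]
wrist_force: [0.3, 0.2, -5.4]
gripper_width: 0.143
gripper_force: 87.9
```

Call:
send_rows(
  targets=[
    [0,0,1,0,0,0,1],
    [0,0,2,0,0,0,1],
    [0,0,2,0,0,0,1],
  ],
)

```text
t: 10.05
tool_pos: [0.5107, -0.173, 0.108]
tool_rot: [0.0, 0.998, -0.068, 0.001]
wrist_force: [-0.6, 0.6, -0.7]
gripper_width: 0.145
gripper_force: 88.6
```

Call:
send_rows(
  targets=[
    [0,-1,0,0,0,0,1],
    [0,-3,0,0,0,0,1],
    [0,-5,0,0,0,0,1],
    [0,-7,0,0,0,0,1],
    [0,-9,0,0,0,0,1],
    [0,-11,0,0,0,0,1],
    [0,-12,0,0,0,0,1],
    [0,-12,0,0,0,0,1],
  ],
)

```text
t: 11.05
tool_pos: [0.5125, -0.1611, 0.108]
tool_rot: [0.0, 0.998, -0.068, 0.001]
wrist_force: [-0.2, -2.1, 5.1]
gripper_width: 0.146
gripper_force: 89.6
```

Call:
send_rows(
  targets=[
    [0,-1,0,0,0,0,1],
    [0,-2,0,0,0,0,1],
    [0,-2,0,0,0,0,1],
  ],
)

```text
t: 11.42
tool_pos: [0.5128, -0.1592, 0.108]
tool_rot: [0.0, 0.998, -0.068, 0.001]
wrist_force: [-1.2, -2.3, 5.3]
gripper_width: 0.146
gripper_force: 89.6
```

Call:
send_rows(
  targets=[
    [0,-1,-0.7,0,0,0,1],
    [0,-2,-0.7,0,0,0,1],
    [0,-2,-0.7,0,0,0,1],
  ],
)

```text
t: 11.8
tool_pos: [0.5125, -0.1567, 0.108]
tool_rot: [-0.0, 0.998, -0.068, 0.0]
wrist_force: [-0.3, -1.1, 3.8]
gripper_width: 0.145
gripper_force: 89.3
```

Call:
send_rows(
  targets=[
    [0,-1,0,0,0,0,1],
    [0,-2,0,0,0,0,1],
    [0,-2,0,0,0,0,1],
  ],
)

```text
t: 12.18
tool_pos: [0.5126, -0.1554, 0.108]
tool_rot: [0.001, 0.998, -0.068, -0.0]
wrist_force: [-0.5, -5.3, 2.4]
gripper_width: 0.146
gripper_force: 89.2
```

Call:
send_rows(
  targets=[
    [0,-0.3,0,0,0,0,1],
    [0,-0.3,0,0,0,0,1],
  ],
)

```text
t: 12.42
tool_pos: [0.5126, -0.1554, 0.108]
tool_rot: [0.001, 0.998, -0.068, -0.0]
wrist_force: [-1.0, -6.5, 3.3]
gripper_width: 0.151
gripper_force: 89.2
```

Call:
send_rows(
  targets=[
    [0,1,0,0,0,0,1],
    [0,3,0,0,0,0,1],
    [0,6,0,0,0,0,1],
    [0,9,0,0,0,0,1],
    [0,12,0,0,0,0,1],
    [0,15,0,0,0,0,1],
    [0,18,0,0,0,0,1],
    [0,21,0,0,0,0,1],
    [0,24,0,0,0,0,1],
    [0,26,0,0,0,0,1],
    [0,28,0,0,0,0,1],
    [0,28,0,0,0,0,1],
  ],
)

```text
t: 13.92
tool_pos: [0.5091, -0.1807, 0.108]
tool_rot: [-0.002, 0.998, -0.068, -0.0]
wrist_force: [0.6, 2.5, 5.5]
gripper_width: 0.145
gripper_force: 89.5
```

Call:
send_rows(
  targets=[
    [0,1,0,0,0,0,1],
    [0,2,0,0,0,0,1],
    [0,2,0,0,0,0,1],
  ],
)

```text
t: 14.3
tool_pos: [0.5089, -0.1825, 0.108]
tool_rot: [-0.002, 0.998, -0.068, -0.0]
wrist_force: [-0.0, 3.0, 5.2]
gripper_width: 0.148
gripper_force: 89.6
```

Call:
send_rows(
  targets=[
    [0,1,0,0,0,0,1],
    [0,2,0,0,0,0,1],
    [0,2,0,0,0,0,1],
  ],
)

```text
t: 14.68
tool_pos: [0.5086, -0.1844, 0.108]
tool_rot: [-0.002, 0.998, -0.068, -0.0]
wrist_force: [0.4, 2.6, 5.3]
gripper_width: 0.144
gripper_force: 89.6
```

Call:
send_rows(
  targets=[
    [0,1,-0.4,0,0,0,1],
    [0,2,-0.4,0,0,0,1],
    [0,2,-0.4,0,0,0,1],
  ],
)

```text
t: 15.05
tool_pos: [0.5078, -0.1877, 0.108]
tool_rot: [-0.001, 0.998, -0.068, -0.0]
wrist_force: [-0.3, 2.1, 1.9]
gripper_width: 0.144
gripper_force: 89.1
```

Call:
send_rows(
  targets=[
    [0,1,0,0,0,0,1],
    [0,2,0,0,0,0,1],
    [0,2,0,0,0,0,1],
  ],
)

```text
t: 15.42
tool_pos: [0.5076, -0.1895, 0.108]
tool_rot: [-0.001, 0.998, -0.068, -0.0]
wrist_force: [-0.1, 5.3, 1.2]
gripper_width: 0.147
gripper_force: 89.1
```

Call:
send_rows(
  targets=[
    [0,0.5,0,0,0,0,1],
    [0,0.5,0,0,0,0,1],
  ],
)

```text
t: 15.68
tool_pos: [0.5076, -0.1895, 0.108]
tool_rot: [-0.001, 0.998, -0.068, -0.0]
wrist_force: [0.3, 5.9, 2.7]
gripper_width: 0.147
gripper_force: 89.1
```

Call:
send_rows(
  targets=[
    [0,-2,0,0,0,0,1],
    [0,-6,0,0,0,0,1],
    [0,-10,0,0,0,0,1],
    [0,-14,0,0,0,0,1],
    [0,-17,0,0,0,0,1],
    [0,-18,0,0,0,0,1],
    [0,-18,0,0,0,0,1],
  ],
)

```text
t: 16.55
tool_pos: [0.51, -0.1724, 0.108]
tool_rot: [-0.0, 0.998, -0.068, -0.0]
wrist_force: [-0.6, 0.3, -2.6]
gripper_width: 0.141
gripper_force: 88.3
```

Call:
send_rows(
  targets=[
    [0,7,0,0,0,0,1],
    [0,-7,0,0,0,0,1],
    [0,7,0,0,0,0,1],
    [0,-7,0,0,0,0,1],
    [0,7,0,0,0,0,1],
  ],
)

```text
t: 17.18
tool_pos: [0.5093, -0.1778, 0.1082]
tool_rot: [-0.001, 0.998, -0.067, -0.0]
wrist_force: [0.5, -0.2, -4.9]
gripper_width: 0.146
gripper_force: 88.3
```

```bash
python3 - <<'E'
from h import *
s=ctrl.read_state(); print({k:np.round(s[k],3).tolist() for k in("t","dq","tool_pos","tool_rot","wrist_force","moment")})
E
```

```text
{'t': 17.175, 'dq': [-0.221, 0.05, -0.061, -0.04, -0.004, -0.2], 'tool_pos': [0.509, -0.178, 0.108], 'tool_rot': [-0.001, 0.998, -0.067, -0.0], 'wrist_force': [0.53, -0.25, -4.943], 'moment': [-0.07, -0.077, 0.002]}
```

Call:
send_rows(
  targets=[
    [0,-20,0.3,0,0,0,1],
    [0,6,0.3,0,0,0,1],
    [0,-20,0.3,0,0,0,1],
    [0,6,0.3,0,0,0,1],
    [0,-20,0.3,0,0,0,1],
    [0,6,0.3,0,0,0,1],
    [0,-20,0.3,0,0,0,1],
    [0,6,0.3,0,0,0,1],
    [0,-20,0.3,0,0,0,1],
    [0,6,0.3,0,0,0,1],
    [0,-20,0.3,0,0,0,1],
    [0,6,0.3,0,0,0,1],
    [0,-20,0.3,0,0,0,1],
    [0,6,0.3,0,0,0,1],
    [0,-20,0.3,0,0,0,1],
    [0,6,0.3,0,0,0,1],
    [0,-20,0.3,0,0,0,1],
    [0,6,0.3,0,0,0,1],
    [0,-7,0.3,0,0,0,1],
    [0,-7,0.3,0,0,0,1],
  ],
)

```text
t: 19.68
tool_pos: [0.5102, -0.1716, 0.108]
tool_rot: [-0.001, 0.998, -0.068, -0.0]
wrist_force: [-0.9, 1.0, -2.1]
gripper_width: 0.145
gripper_force: 90.2
```

```bash
python3 - <<'E'
from h import *
s=ctrl.read_state(); print({k:np.round(s[k],3).tolist() for k in("t","tool_pos","tool_rot","wrist_force","moment")})
w=ctrl.snapshot("wrist")["img"][:,:,::-1];w=cv2.resize(w,(800,600),interpolation=cv2.INTER_CUBIC)
t=ctrl.snapshot("top")["img"][165:265,262:392,::-1]
w[:200,:260]=cv2.resize(t,(260,200),interpolation=cv2.INTER_CUBIC)
cv2.imwrite("pics/w4.png",w[:, :])
E
```

```text
{'t': 19.675, 'tool_pos': [0.51, -0.172, 0.108], 'tool_rot': [-0.001, 0.998, -0.068, -0.0], 'wrist_force': [-0.918, 0.969, -2.062], 'moment': [0.087, -0.151, 0.072]}
```

View pics/w4.png

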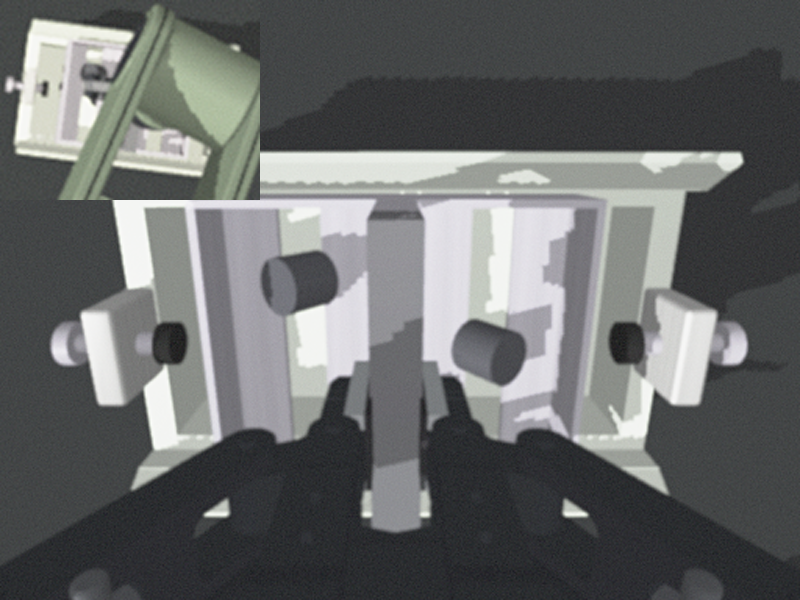

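The wrist view shows no small cylinders left on the visible strips. Two large ones lie tipped at (300,283) and (488,350), and both buffers are clear. The near strips are hidden, so I'll shake a second time before the next look.

Call:
send_rows(
  targets=[
    [0,13,0,0,0,0,1],
    [0,-13,0,0,0,0,1],
    [0,13,0,0,0,0,1],
    [0,-13,0,0,0,0,1],
    [0,13,0,0,0,0,1],
    [0,-13,0,0,0,0,1],
    [0,13,0,0,0,0,1],
    [0,-13,0,0,0,0,1],
    [0,0,0,0,0,0,1],
    [0,13,0,0,0,0,1],
    [0,-13,0,0,0,0,1],
    [0,13,0,0,0,0,1],
    [0,-13,0,0,0,0,1],
    [0,13,0,0,0,0,1],
    [0,-13,0,0,0,0,1],
    [0,13,0,0,0,0,1],
    [0,-13,0,0,0,0,1],
    [0,13,0,0,0,0,1],
    [0,0,0,0,0,0,1],
    [0,0,0,0,0,0,1],
  ],
)

```text
t: 22.28
tool_pos: [0.5101, -0.1732, 0.108]
tool_rot: [-0.0, 0.998, -0.068, -0.0]
wrist_force: [-0.6, 0.6, -3.4]
gripper_width: 0.145
gripper_force: 90.3
```

```bash
python3 - <<'E'
from h import *
s=ctrl.read_state(); print({k:np.round(s[k],3).tolist() for k in("t","tool_pos","tool_rot","wrist_force","moment")})
w=ctrl.snapshot("wrist")["img"][:,:,::-1]
d=ctrl.snapshot("scene");q=w2px(d,[[.51,-.172,.06]],1)[0].astype(int);print(q)
x0,y0=q[0]-50,q[1]-45
a=cv2.resize(d["img"][y0:y0+90,x0:x0+100,::-1],(400,360),interpolation=cv2.INTER_CUBIC)
b=cv2.resize(w[110:300,100:412],(400,244),interpolation=cv2.INTER_CUBIC)
c=np.zeros((360,800,3),np.uint8);c[:,:400]=a;c[:244,400:]=b
cv2.imwrite("pics/s5.png",c)
E
```

```text
{'t': 22.275, 'tool_pos': [0.51, -0.173, 0.108], 'tool_rot': [-0.0, 0.998, -0.068, -0.0], 'wrist_force': [-0.636, 0.648, -3.421], 'moment': [-0.005, -0.177, 0.021]}
[217 139]
```

View pics/s5.png

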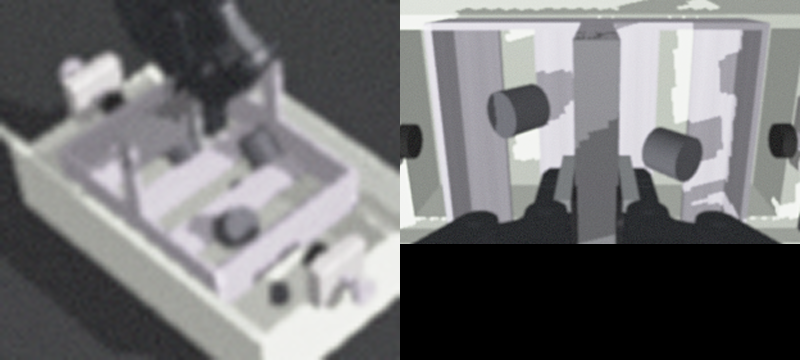

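The scene crop shows three large cylinders, near (235,225), (258,148) and (178,150), and one small on the tray floor at (280,292). The strips look empty. I'll release and look from above.

Call:
send_rows(
  targets=[
    [0,0,0.5,0,0,0,1],
    [0,0,0.5,0,0,0,0.85],
    [0,0,0.5,0,0,0,0.7],
    [0,0,0.5,0,0,0,0.5],
    [0,0,0.5,0,0,0,0.4],
    [0,0,0.5,0,0,0,0.4],
    [0,0,-5,0,0,0,0.4],
    [0,0,-20,0,0,0,0.4],
    [0,0,-45,0,0,0,0.4],
    [0,0,-75,0,0,0,0.4],
    [0,0,-105,0,0,0,0.4],
    [0,0,-130,0,0,0,0.4],
    [0,0,-145,0,0,0,0.4],
    [0,0,-145,0,0,0,0.4],
    [0,0,-145,0,0,0,0.4],
  ],
)

```text
t: 24.25
tool_pos: [0.5096, -0.1726, 0.252]
tool_rot: [-0.0, 0.998, -0.068, -0.001]
wrist_force: [-0.5, -0.4, 0.0]
gripper_width: 0.604
gripper_force: 0.0
```

```bash
python3 - <<'E'
from h import *
s=ctrl.read_state(); print({k:np.round(s[k],3).tolist() for k in("t","tool_pos","wrist_force","gripper_width")})
w=ctrl.snapshot("wrist")["img"][:,:,::-1]
cv2.imwrite("pics/w6.png",cv2.resize(w[70:310,106:426],(800,600),interpolation=cv2.INTER_CUBIC))
E
```

```text
{'t': 24.25, 'tool_pos': [0.51, -0.173, 0.252], 'wrist_force': [-0.501, -0.44, 0.038], 'gripper_width': 0.604}
```

View pics/w6.png

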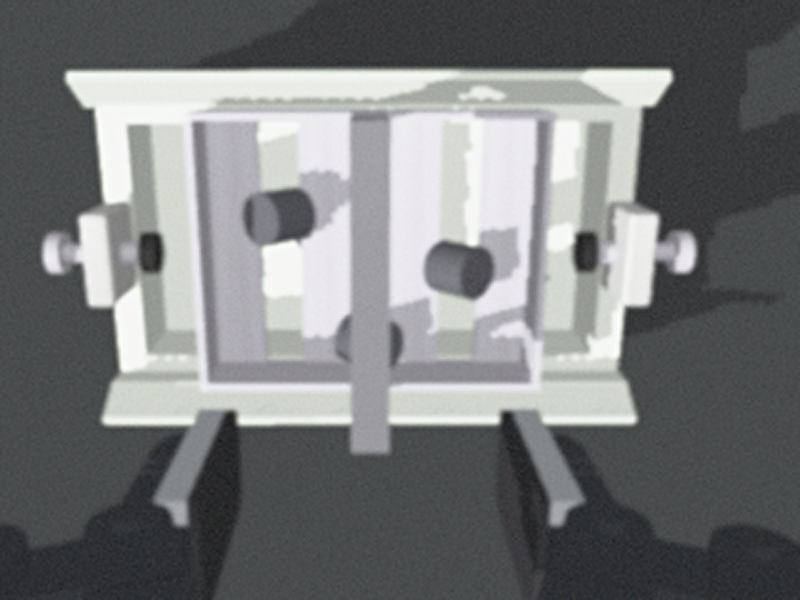

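The wrist view shows the sieve seated in the tray with three large cylinders at (280,215), (460,270) and (370,340), and bare strips. I'll collect oblique views through the slots into one picture to confirm the small ones are below.

Call:
send_rows(
  targets=[
    [0,20,-10,0,0,0,0.4],
    [0,50,-20,0,0,0,0.4],
    [0,80,-20,0,0,0,0.4],
    [0,90,-20,0,0,0,0.4],
    [0,90,-20,0,0,0,0.4],
    [0,90,-20,0,0,0,0.4],
  ],
)

```text
t: 25.05
tool_pos: [0.4979, -0.2614, 0.2728]
tool_rot: [-0.0, 0.998, -0.068, -0.0]
wrist_force: [0.3, -0.1, 0.0]
gripper_width: 0.598
gripper_force: 0.0
```

```bash
python3 -c "
from h import *
cv2.imwrite('pics/a.png',ctrl.snapshot('wrist')['img'][:,:,::-1])"
```

Call:
send_rows(
  targets=[
    [0,-30,0,0,0,0,0.4],
    [0,-70,0,0,0,0,0.4],
    [0,-110,0,0,0,0,0.4],
    [0,-150,0,0,0,0,0.4],
    [0,-180,0,0,0,0,0.4],
    [0,-180,0,0,0,0,0.4],
    [0,-180,0,0,0,0,0.4],
  ],
)

```text
t: 25.98
tool_pos: [0.5224, -0.0837, 0.2731]
tool_rot: [0.0, 0.998, -0.068, -0.0]
wrist_force: [-0.6, -0.2, -1.2]
gripper_width: 0.599
gripper_force: 0.0
```

```bash
python3 -c "
from h import *
cv2.imwrite('pics/b.png',ctrl.snapshot('wrist')['img'][:,:,::-1])"
```

Call:
send_rows(
  targets=[
    [0,-40,0,0,0,0,0.4],
    [0,-90,0,0,0,0,0.4],
    [0,-140,0,0,0,0,0.4],
    [0,-190,0,0,0,0,0.4],
    [0,-230,0,0,0,0,0.4],
    [0,-230,0,0,0,0,0.4],
    [0,-230,0,0,0,0,0.4],
  ],
)

```text
t: 26.9
tool_pos: [0.5538, 0.1429, 0.2729]
tool_rot: [0.0, 0.998, -0.069, -0.0]
wrist_force: [1.2, -0.2, -1.1]
gripper_width: 0.6
gripper_force: 0.0
```

```bash
python3 - <<'E'
from h import *
s=ctrl.read_state();print(s["t"],np.round(s["tool_pos"],3))
a=cv2.imread("pics/a.png");b=cv2.imread("pics/b.png")
P=[[.51,-.172,.06]]
t=ctrl.snapshot("top");d=ctrl.snapshot("scene")
def crop(im,cx,cy,w,h):
    x0=int(np.clip(cx-w/2,0,im.shape[1]-w));y0=int(np.clip(cy-h/2,0,im.shape[0]-h))
    return cv2.resize(im[y0:y0+h,x0:x0+w],(400,300),interpolation=cv2.INTER_CUBIC)
q1=w2px(t,P,1)[0];q2=w2px(d,P,1)[0]
c=np.vstack([np.hstack([a[40:310,0:360],b[40:310,152:512]]) if 0 else np.hstack([crop(a,150,190,300,225),crop(b,360,190,300,225)]),np.hstack([crop(t["img"][:,:,::-1],*q1,120,90),crop(d["img"][:,:,::-1],*q2,120,90)])])
cv2.imwrite("pics/c7.png",c)
E
```

```text
26.9 [0.554 0.143 0.273]
```

View pics/c7.png

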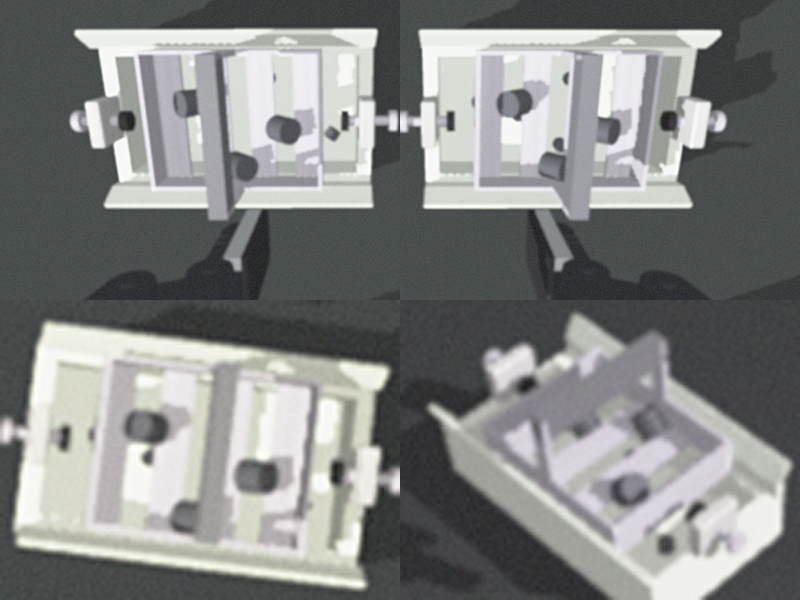

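The composite shows five small cylinders on the tray floor: right end (333,131), far side right of centre (567,78), near middle (560,145), left slot (518,117) and left end (475,100). The sieve holds only the three large ones and sits level, and the arm is clear.

```bash
python3 -c "
from rig import ctrl
print(ctrl.close_job())"
```

```text
the job is handed in; nothing more can be done
None
```

I handed the job in at about 27 s of the 64 s; no verdict came back. Both buffers were touched at about 4–6 N. The last pictures show all five small cylinders on the tray floor, with the sieve released on the rails holding only the three large ones.

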